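# Free the pawl of a ratchet riser with its release bar, then lower the speaker

## Task

The desk speaker stands too high on its ratchet riser: take the release bar, put its steel rod under the hooked tail of the sprung pawl and lever the tail up until the pawl clicks over into its hold-open catch, without forcing it against its stop. Lay the bar back down on the desk clear of the riser, then ease the speaker with its carriage gently down until it is fully home on the foot. Touch the pawl with the bar only, press no harder than needed, and leave the phone, tape and eraser where they are.

Things in the scene. Friction and masses are not known exactly. Their poses are not given: they have to be found in the camera images.
- riser: Riser standing firmly on the desk: dark base plate 130 x 180 x 10 mm, aluminium column 30 x 20 mm (top 186 mm over the desk) with rack teeth, 10 mm pitch, on its +y face, grey carriage sliding on it. Origin: under the base, on the column's axis. z up, x away from the robot and y left at yaw 0; turned up to 0.3 rad. Pawl on the +y side, tray with speaker on the -y side.
- riser_carriage (a joint): Height of the carriage above its lowest position, m: 0 = fully home, on the foot's rubber buffer (which gives 6 N per mm beyond), 0.088 = top. The slide is stiff and stays where it is left: with the pawl open it goes down under 2 to 3 N plus 25 N per m/s pressed on the speaker; pushing it up takes about 16 N. With the pawl engaged it goes down at most 10 mm until a rack tooth stops it.
- pawl_pin (a point): Middle of the pawl's pivot pin on the carriage, along the riser's x, 27 mm over its heads, between two cheeks: 24 mm to the riser's +y side of the column's axis, 78 mm above the desk plus the carriage height. Axes as the riser's. The arm of the catch, clamped on this pin, stands up to 57 mm above it and leans 0 to 20 degrees outward: its setting differs from riser to riser and cannot be measured.
- pawl_tail (a point): Underside of the pawl's tail where the rod belongs, across it, 55 mm out from the pin. Level (4 mm below the pin's centre) at pawl angle 0; shut, the nose in the rack, the angle is 0 to 0.14 rad. The tail is a steel bar 10 mm wide (riser x) and 8 mm thick, along riser +y; its end hooks down 7 mm, 16 mm farther out than this point; the cheeks end 44 mm farther in. Axes: the pawl's, y outward.
- speaker_top (a point): Middle of the flat top of the speaker, a dark box 67 x 66 x 82 mm fixed on the carriage's tray: press the load down here. 120 mm above the desk when the carriage is home; 82 mm from the column's axis on the riser's -y side. Axes as the riser's.
- bar_handle (a point): Centre of the black square-sided handle (70 long, 14 wide, 20 mm high) of the release bar, 10 mm above the desk as it lies. x axis along the bar towards the tip of its rod, z up. The bar weighs 50 to 100 g.
- bar_tip (a point): End of the bar's bare round steel rod (8 mm diameter, 75 mm out of the handle), on its axis, 110 mm from bar_handle.
- phone: Smartphone 146 x 71 x 8 mm lying on the desk, a bystander. Origin: centre of its underside.
- tape: Roll of masking tape, about 100 mm across, 24 mm high, a bystander. Origin: centre of its underside.
- eraser: Eraser 46 x 23 x 13 mm, a bystander. Origin: centre of its underside.
- nub (a point): Where the pawl's nub meets the catch, 24 mm from the pin. A weak spring shuts the pawl: lifting pawl_tail takes under 1 N, then 2 to 3.5 N as the nub climbs the catch's spring plunger, then the force falls off: it clicks over and stays open. The click comes anywhere from 0.28 to 0.64 rad, as the catch is set; only 2 mm of tail lift later a pin stops the pawl hard. Over 6 N there bends it.

How it is judged:
By the outcome, as a careful person would: the job done as asked, in the order asked, and still so for the second after the job is handed in, with the robot touching nothing.
It also fails if it takes over 72 s, if anything falls off the work surface, if the arm or the gripper's body presses on something with over 40 N, if the wrist force passes 120 N, or if a joint passes its speed limit or range.

## Robot

A 6-joint arm with a two-finger parallel gripper is mounted at the origin on a cart in front of the work surface, level with it; the furniture and walls round the work are solid. World frame = base frame: x ahead of the robot, y to its left, z up, the work surface at z = 0. Lengths are in m, angles in rad, forces in N, time in s.
With the tool pointing down it reaches from about 0.3 to 0.85 m from the base axis. Payload 5.4 kg.
Tool frame: the origin (TCP) lies midway between the tips of the shut fingers; the grasp point (between the pads) lies 19 mm behind it (bot.pinch_z is the distance from the TCP to the grasp point, in m); z points along the fingers, y is the line along which they close (so a half turn about z gives the same grasp; the last joint's range is limited). The gripper opens to 85 mm and grips with 20 to 120 N. Pads are 22 mm wide; open, the fingers measure 114 mm over their backs; the gripper's body (76 mm by 85 mm) begins 54 mm behind the grasp point. The pads swing forward as they close: fully open they stand 13 mm farther back than shut.
Start: joints at [-1.399, 0.158, 1.597, -0, 1.386, -0.21], TCP at [0.214, -0.534, 0.231] pointing down, gripper open.
Joint ranges: [-2.91, 2.91], [-0.94, 2.29], [0.18, 2.7], [-1.29, 4.43], [0.17, 2.64], [-3, 3]. Speed limits (rad/s): [2.57, 2.57, 3.14, 3.14, 3.14, 3.14].

## Interface

Orientations are given as a unit quaternion [x, y, z, w].
In Python, from station import bot gives the robot as it stands.
- The arm moves only by the tool move_arm, never from a script. Its argument "targets" is a list of rows, each a list of 3 entries, a list of its own where there are three numbers: the gripper's target within -1 to 1 (shut at 1, half-way at 0, fully open at -1), then the shift along the tool's x, y, z as a fraction of full scale, then the turn about the tool's z as a fraction of full scale. A call has 1 to 12 rows; each row shifts and turns the commanded pose from where the row before left it, along the tool's axes as they then stand; what a row does not reach is not made up. Full scale, the value 1, is 0.1 m for a shift and 45 degrees for a turn. A row lasts 1/12 s, in which the tool goes at most 41.7 mm and 7.16 degrees, less where a joint would pass 70% of its speed; a pose out of reach is approached as far as the arm can. A call with a number of a shift or a turn outside -1 to 1 is refused whole. A call with a gripper value outside its range is refused whole. The fingers move at their own pace and stop on an object; "squeeze" is the grip in N (left out, the last holds). Time passes only in rows, so rows that do not move let the fingers close. It gives the time, the measured TCP pose, the force, the opening and the grip force at its end, in the units of the state.
- bot.read_state(): the state, without advancing time (a new reading comes with each control period).
- bot.capture(name): name is "scene" or "top" or "wrist"; returns a dict with "image" (480x640x3 uint8, red, green, blue), "fovy" (degrees; the focal length in pixels is half the picture's height over the tangent of half this angle, whatever the lens; pixels are square), "cx", "cy" (the principal point, pixels), "extrinsics" (4x4, takes a point from camera to world coordinates). Camera axes: x right, y down, z forward; pixel columns grow to the right and rows downward; lengths in m; the calibration is good to about 2 mm. A picture is of the moment at which its call begins. There is no depth.
- bot.hand_in(): hands the job in; it is judged then, once.
The state is a dict: "t": time; "qpos": joint angles; "dq": joint speeds; "joint_efforts": joint torques, N m; "eef_pos": TCP position; "eef_rot": TCP orientation; "wrist_force": force on the tool from outside, world axes, zero at the start; "moment": the same for the moment, N m; "gripper_width": finger opening in m; "grip_force": force on a finger pad.
Only numpy, scipy, OpenCV 4.12 (cv2) and the standard library are available. Lean on these libraries where they do the work, as an engineer would, in place of code of your own. Each camera call takes 0.05 s, during which the arm holds its last target. There are 200 camera calls.

## Working session

There is one attempt and no reset: what is moved stays moved. The work goes in short steps, Python scripts to look and compute and a tool call to move; the robot and the scene stay as the last step left them, time stands still between calls to the robot, and variables do not carry over. Pictures are saved under pics/ and viewed, at most 10 in all, crops included, and the job is handed in when it is done.

Besides the shell and the picture viewer there is one more tool, called after "Emit:" by a JSON object that holds its "op" and its "data", one argument or row to a line. move_arm: Moves the arm, as the interface text tells. Shift numbers are shares of 0.1 m and turn numbers shares of 45 degrees, none past 1 either way. Its arguments: {"type":"object","properties":{"targets":{"type":"array"},"squeeze":{"type":"number"}},"required":["targets"]}

```bash
ls; mkdir -p pics
python3 - <<'E'
from station import bot
import cv2,numpy as np
s=bot.read_state();print(s)
ims=[]
for n in("scene","top"):
    c=bot.capture(n);cv2.imwrite(f"pics/{n}0.png",c["image"][:,:,::-1]);print(n,c["fovy"],c["cx"],c["cy"],np.round(c["extrinsics"],4).tolist())
    np.savez(f"{n}0.npz",**c)
E
```

```text
pics
{'t': 0.0, 'qpos': array([-1.39914325e+00,  1.59054869e-01,  1.59824293e+00,  1.68314503e-05,
        1.38620804e+00, -2.10136803e-01]), 'dq': array([-3.31001635e-04, -5.39384161e-05,  7.41652481e-04, -8.99090002e-04,
        2.35237968e-04, -5.50781124e-05]), 'joint_efforts': array([ 3.46850275e-04, -3.95999444e+01, -3.31430948e+01, -1.60609052e-04,
        8.20130110e-03, -8.60692211e-06]), 'eef_pos': array([ 0.21409446, -0.5330033 ,  0.23030828]), 'eef_rot': array([ 9.81834670e-01,  1.89736042e-01,  2.66752331e-05, -9.56256330e-04]), 'wrist_force': array([-0.26893574,  0.3311047 , -0.34006814]), 'moment': array([ 0.06423316, -0.03138059,  0.05914161]), 'grip_force': 0.0, 'gripper_width': 0.08551573998050484}
scene 48.19693413060418 318.2327629701282 243.118826508888 [[-0.6732, -0.4403, 0.5941, -0.0581], [-0.7391, 0.3759, -0.5589, 0.5493], [0.0228, -0.8153, -0.5785, 0.6803], [0.0, 0.0, 0.0, 1.0]]
top 57.999921917204055 321.40217014127967 232.48593993909338 [[-0.0209, -0.9835, 0.1798, 0.3743], [-0.9998, 0.0207, -0.0032, -0.0433], [-0.0006, -0.1798, -0.9837, 1.0157], [0.0, 0.0, 0.0, 1.0]]
```

View pics/scene0.png

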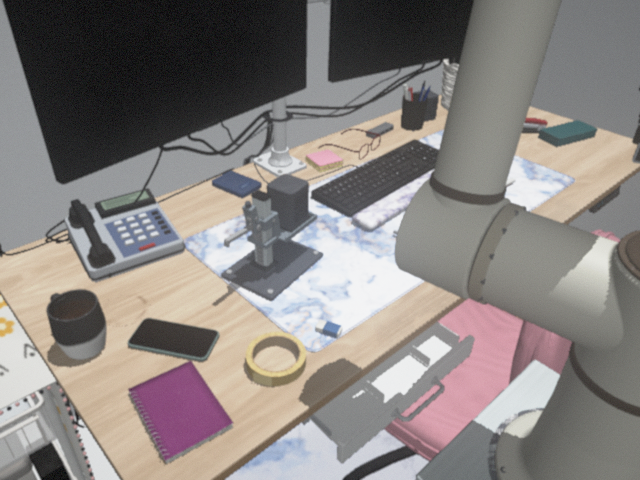

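View pics/top0.png

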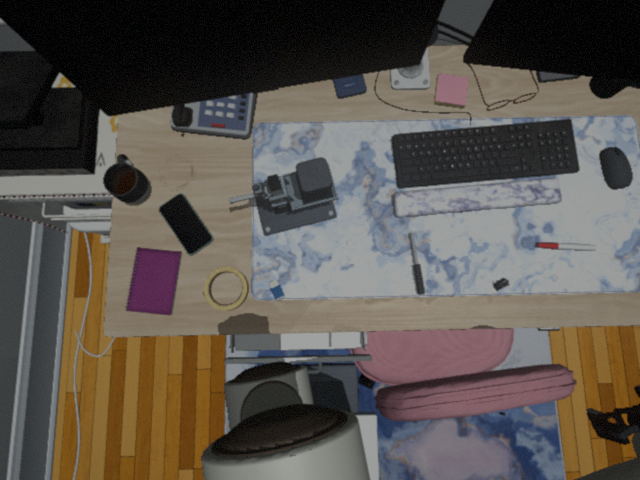

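The scene view shows the riser at about (270,245), the phone at (173,338), the tape at (275,360) and the eraser at (328,328). The top view shows the bar with its handle at (419,278) and its rod pointing up to (412,235), and the riser base spanning about (255..340, 175..232).

```bash
cat > h.py <<'E'
import numpy as np,cv2
def ray(c,u,v):
    f=240/np.tan(np.radians(float(c["fovy"]))/2);E=c["extrinsics"]
    d=E[:3,:3]@np.array([(u-c["cx"])/f,(v-c["cy"])/f,1]);return E[:3,3],d/np.linalg.norm(d)
def onz(c,u,v,z):
    o,d=ray(c,u,v);return o+d*(z-o[2])/d[2]
def tri(a,b):
    (o1,d1),(o2,d2)=a,b
    t=np.linalg.lstsq(np.c_[d1,-d2],o2-o1,rcond=None)[0]
    p,q=o1+t[0]*d1,o2+t[1]*d2;return (p+q)/2,np.linalg.norm(p-q)
def proj(c,P):
    f=240/np.tan(np.radians(float(c["fovy"]))/2);E=c["extrinsics"]
    q=E[:3,:3].T@(np.asarray(P)-E[:3,3]);return q[0]/q[2]*f+c["cx"],q[1]/q[2]*f+c["cy"]
E
python3 - <<'E'
import cv2,numpy as np
t=cv2.imread("pics/top0.png");s=cv2.imread("pics/scene0.png")
a=cv2.resize(t[145:245,220:350],None,fx=4,fy=4,interpolation=2)   #520x400
b=cv2.resize(t[225:305,395:435],None,fx=5,fy=5,interpolation=2) #200x400
cc=cv2.resize(s[165:315,200:340],None,fx=4,fy=4,interpolation=2) #560x600
cv2.imwrite("pics/c1.png",np.hstack([a,b]));cv2.imwrite("pics/c2.png",cc)
E
```

```text
(no output)
```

View pics/c1.png

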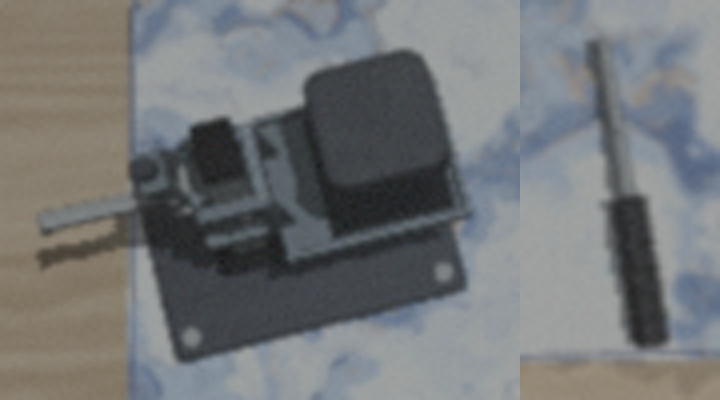

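View pics/c2.png

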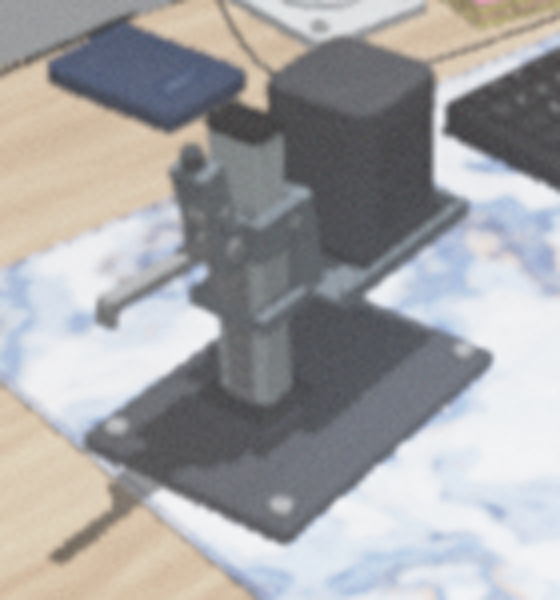

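The crops show:
- **Column cap:** top view (273.75,182), scene (261,195.5).
- **Tail end:** top (230,200.5), scene (226,242.5).
- **Base near corners:** top (265,235) and (337,217).
- **Bar:** tip (410.4,233), rod/handle junction (417,264.4), handle end (421,294).

Run:
```python
from h import *
np.set_printoptions(precision=4,suppress=True)
T=np.load("top0.npz");S=np.load("scene0.npz")
nl=onz(T,265,235,.01);nr=onz(T,336.75,217,.01);print("base near",nl,nr,np.linalg.norm(nl-nr))
e=nl-nr;yaw=np.arctan2(-e[0],e[1]);print("yaw",yaw)
sl=onz(S,200+88/4,165+438/4,.01);sn=onz(S,200+288/4,165+540/4,.01);sr=onz(S,200+490/4,165+355/4,.01);print("scene base",sl,sn,sr,np.linalg.norm(sn-sr),np.linalg.norm(sn-sl)); 
e=sn-sr;print("yaw scene",np.arctan2(-e[0],e[1]))
cap=onz(T,273.75,182,.186);cs=onz(S,261.3,195.5,.186);print("col",cap,cs)
print("tail end tri",tri(ray(T,230,200.5),ray(S,226,242.5)))
print("spk top tri",tri(ray(T,220+376/4,145+118/4),ray(S,200+352/4,165+77/4)))
print("pin tri knob",tri(ray(T,220+148/4,145+165/4),ray(S,200+192/4,165+155/4)))
print("bar tip,junc,end",onz(T,410.4,234,.010),onz(T,417,264.4,.015),onz(T,421,294,.015))
# bar dark mask
g=T["image"].astype(int)
m=(g.max(2)<75).astype(np.uint8);m[:, :400]=0;m[:,440:]=0;m[:255]=0;m[300:]=0
n,l,st,ce=cv2.connectedComponentsWithStats(m);i=1+np.argmax(st[1:,4]);print(st[i],ce[i])
ys,xs=np.where(l==i);r=cv2.fitLine(np.c_[xs,ys].astype(np.float32),2,0,.01,.01).ravel();print(r);print("handle c",onz(T,*ce[i],.015))
d=r[:2]*np.sign(-r[1]);a=onz(T,*(ce[i]-10*d),.015);b=onz(T,*(ce[i]+10*d),.015);print("bar dir",np.degrees(np.arctan2(*(b-a)[[1,0]])))
for nm,u,v in(("eraser",278,292),("tape",226,289),("phone",186,224)):print(nm,onz(T,u,v,.01))
for cc in((265,235),(337,217)):pass
R=lambda a:np.array([[np.cos(a),-np.sin(a)],[np.sin(a),np.cos(a)]])
```

```text
base near [0.5549 0.0866 0.01  ] [ 0.5948 -0.0838  0.01  ] 0.17500791725572537
yaw 0.22985961106483102
scene base [0.6747 0.1192 0.01  ] [0.5504 0.0916 0.01  ] [ 0.5959 -0.0792  0.01  ] 0.17668592784537573 0.1273649897752664
yaw scene 0.2603759089889714
col [0.6301 0.0467 0.186 ] [0.6267 0.0498 0.186 ]
tail end tri (array([0.6075, 0.144 , 0.1353]), np.float64(0.000281719861822381))
spk top tri (array([ 0.6499, -0.033 ,  0.1694]), np.float64(0.0015338780625760394))
pin tri knob (array([0.6238, 0.0811, 0.1819]), np.float64(0.001377967692542271))
bar tip,junc,end [ 0.5501 -0.2564  0.01  ] [ 0.4773 -0.2665  0.015 ] [ 0.4092 -0.2715  0.015 ]
[413 264  11  30 198] [418.0808 278.8737]
[  0.1741   0.9847 418.0808 278.8737]
handle c [ 0.4439 -0.267   0.015 ]
bar dir 6.61005447128421
eraser [0.4209 0.0563 0.01  ]
tape [0.4302 0.1762 0.01  ]
phone [0.5853 0.2739 0.01  ]
```

Emit:
{"op": "move_arm", "data": {
  "targets": [
    [-1,[0,0,0],0.116],
    [-1,[0,0,0],0.116],
    [-1,[0,0,0],0.116],
    [-1,[0.285,-0.265,0.12],0],
    [-1,[0.285,-0.265,0.12],0],
    [-1,[0.285,-0.265,0.12],0],
    [-1,[0.285,-0.265,0.12],0],
    [-1,[0.285,-0.265,0.12],0],
    [-1,[0.285,-0.265,0.12],0],
    [-1,[0.285,-0.265,0.12],0],
    [-1,[0.285,-0.265,0.12],0],
    [-1,[0.285,-0.265,0.12],0]
  ],
  "squeeze": 60
}}

```text
t: 1.1
eef_pos: [0.4441, -0.2668, 0.1225]
eef_rot: [0.999, 0.054, -0.0, -0.0]
wrist_force: [0.7, -1.0, 0.4]
gripper_width: 0.0855
grip_force: 0.0
```

```bash
cat >> h.py <<'E'
def pose(s):
    from scipy.spatial.transform import Rotation as Ro
    R=Ro.from_quat(s["eef_rot"]).as_matrix();return np.array(s["eef_pos"]),R,np.degrees(np.arctan2(R[1,0],R[0,0]))
def to(s,P,head=None):
    p,R,h=pose(s);d=R.T@(np.asarray(P)-p)
    print("pos",p.round(4),"head",h.round(2),"shift units",(d/.1).round(3),"turn units",None if head is None else round((h-head)/45,3),"F",np.round(s["wrist_force"],2))
E
python3 - <<'E'
from station import bot
from h import *
to(bot.read_state(),(.443,-.268,.12),6.3)
c=bot.capture("wrist");np.savez("w1.npz",**c);cv2.imwrite("pics/w1.png",c["image"][:,:,::-1])
g=c["image"]
print([np.round(proj(c,p),1).tolist() for p in((.443,-.268,.02),(.552,-.256,.01),(.408,-.272,.02))])
E
```

```text
pos [ 0.4441 -0.2668  0.1225] head 6.21 shift units [-0.012  0.011  0.025] turn units -0.002 F [ 0.75 -0.99  0.45]
[[320.5, 243.5], [320.5, 49.9], [320.7, 297.3]]
```

View pics/w1.png

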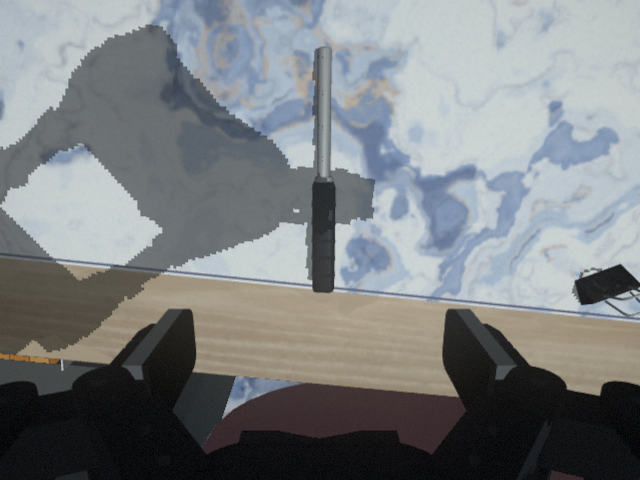

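The wrist view shows the handle from (323,181) to (323,292) and the rod tip at (323,48). It is lined up with the tool and about 2 to 3 mm off. I'll descend now.

Emit:
{"op": "move_arm", "data": {
  "targets": [
    [-1,[0.012,0.03,0.29],0],
    [-1,[0,0,0.29],0],
    [-1,[0,0,0.29],0],
    [-1,[0,0,0.2],0],
    [-1,[0,0,0.11],0],
    [-1,[0,0,0],0],
    [1,[0,0,0],0],
    [1,[0,0,0],0],
    [1,[0,0,0],0],
    [1,[0,0,0],0],
    [1,[0,0,0],0],
    [1,[0,0,0],0]
  ],
  "squeeze": 60
}}

```text
t: 2.15
eef_pos: [0.4453, -0.2719, 0.0061]
eef_rot: [0.999, 0.054, 0.0, 0.0]
wrist_force: [-4.2, 3.7, 26.6]
gripper_width: 0.0126
grip_force: 48.6
```

Emit:
{"op": "move_arm", "data": {
  "targets": [
    [1,[0,0,0],0],
    [1,[0,0,0],0],
    [1,[0,0,0],0],
    [1,[0,0,0],0]
  ],
  "squeeze": 100
}}

```text
t: 2.48
eef_pos: [0.4455, -0.2721, 0.0064]
eef_rot: [0.999, 0.054, 0.0, 0.001]
wrist_force: [-0.2, 0.5, 6.4]
gripper_width: 0.0112
grip_force: 99.0
```

Emit:
{"op": "move_arm", "data": {
  "targets": [
    [1,[0,0,-0.3],0],
    [1,[0,0,-0.35],0],
    [1,[0,0,-0.35],-0.084],
    [1,[0,0,0],-0.084],
    [1,[0,0,0],0],
    [1,[0,0,0],0]
  ],
  "squeeze": 100
}}

```text
t: 2.98
eef_pos: [0.4445, -0.2711, 0.1048]
eef_rot: [0.993, 0.119, -0.0, -0.0]
wrist_force: [0.5, -0.4, -1.3]
gripper_width: 0.0107
grip_force: 98.2
```

Emit:
{"op": "move_arm", "data": {
  "targets": [
    [1,[0.04,-0.2,0],0],
    [1,[0.075,-0.399,0],0],
    [1,[0.075,-0.399,0],0],
    [1,[0.075,-0.399,0],0],
    [1,[0.075,-0.399,0],0],
    [1,[0.075,-0.399,0],0],
    [1,[0.075,-0.399,0],0],
    [1,[0.075,-0.399,0],0],
    [1,[0.075,-0.399,0],0],
    [1,[0.035,-0.2,0],0],
    [1,[0,0,0],0],
    [1,[0,0,0],0]
  ]
}}

```text
t: 3.98
eef_pos: [0.4233, 0.0943, 0.1036]
eef_rot: [0.993, 0.121, -0.002, -0.0]
wrist_force: [0.7, 0.1, -1.1]
gripper_width: 0.0114
grip_force: 98.2
```

Run:
```python
from station import bot
from h import *
to(bot.read_state(),(.43,.09,.11),13.75)
c=bot.capture("wrist");np.savez("w2.npz",**c);w=c["image"][:,:,::-1]
s=bot.capture("top");np.savez("top2.npz",**s);t=cv2.resize(s["image"][145:265,210:340,::-1],None,fx=4,fy=4)
s=bot.capture("scene");np.savez("scene2.npz",**s)
cv2.imwrite("pics/w2.png",w);cv2.imwrite("pics/t2.png",t);cv2.imwrite("pics/s2.png",s["image"][:,:,::-1])
```

```text
pos [0.4233 0.0943 0.1036] head 13.86 shift units [ 0.055  0.057 -0.064] turn units 0.003 F [ 0.69  0.05 -1.13]
```

View pics/w2.png

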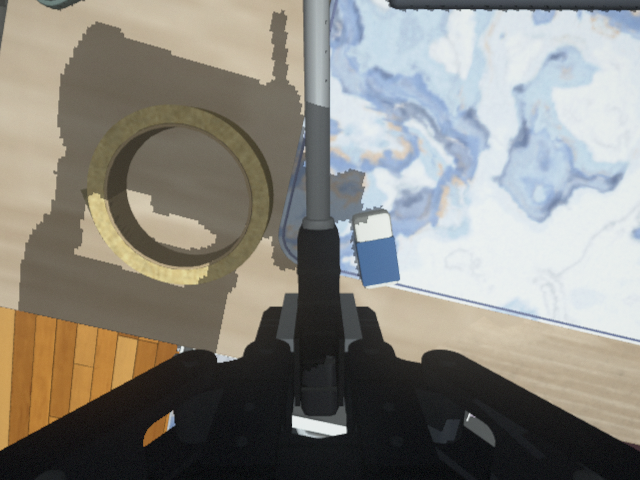

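The wrist view shows the bar held straight along the tool axis. The rod is at columns 305 to 330, the handle/rod junction is at (318,225), and the riser's near edge runs parallel to the image rows. Next I'll check the rod tip and tail in the outside views.

Run:
```python
from h import *
s=np.load("scene2.npz");t=np.load("top2.npz")
for th in(0,):
  P=np.array([.4233,.0943,.108])
  d=np.array([np.cos(.2415),np.sin(.2415),0])
  print(proj(s,P+.11*d),proj(t,P+.11*d))
a=cv2.resize(s["image"][170:310,190:320,::-1],None,fx=4,fy=4,interpolation=2)[:560]
b=cv2.resize(t["image"][150:290,220:285,::-1],None,fx=4,fy=4,interpolation=2)
cv2.imwrite("pics/m2.png",np.hstack([a,b]));print(a.shape,b.shape)
```

```text
(np.float64(264.47483893271226), np.float64(270.2348818080645)) (np.float64(243.03770720519353), np.float64(238.77607159043478))
(560, 520, 3) (560, 260, 3)
```

View pics/m2.png

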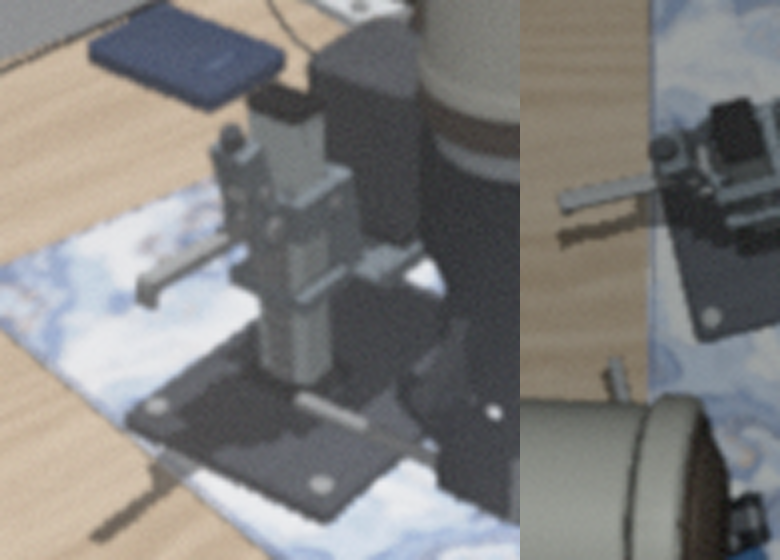

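Emit:
{"op": "move_arm", "data": {
  "targets": [
    [1,[0,0.168,0],0],
    [1,[0.25,0,0],0],
    [1,[0.3,0,0],0],
    [1,[0.3,0,0],0],
    [1,[0.2,0,0],0],
    [1,[0.108,0,0],0],
    [1,[0,0,0],0],
    [1,[0,0,0],0],
    [1,[0,0,0],0]
  ]
}}

```text
t: 4.88
eef_pos: [0.5404, 0.1038, 0.1047]
eef_rot: [0.993, 0.119, -0.001, -0.0]
wrist_force: [-0.2, 0.6, -0.9]
gripper_width: 0.0111
grip_force: 98.3
```

Run:
```python
from station import bot
from h import *
to(bot.read_state(),(.5398,.1057,.104),13.75)
s=bot.capture("scene");t=bot.capture("top");w=bot.capture("wrist")
np.savez("scene3.npz",**s);np.savez("wr3.npz",**w)
a=cv2.resize(s["image"][175:275,205:295,::-1],None,fx=4,fy=4,interpolation=2)
b=cv2.resize(w["image"][:,:,::-1],(533,400),interpolation=cv2.INTER_AREA)[:,70:470]
cv2.imwrite("pics/m3.png",np.hstack([a,b]))
```

```text
pos [0.5404 0.1038 0.1047] head 13.7 shift units [-0.001 -0.02   0.007] turn units -0.001 F [-0.19  0.57 -0.86]
```

View pics/m3.png

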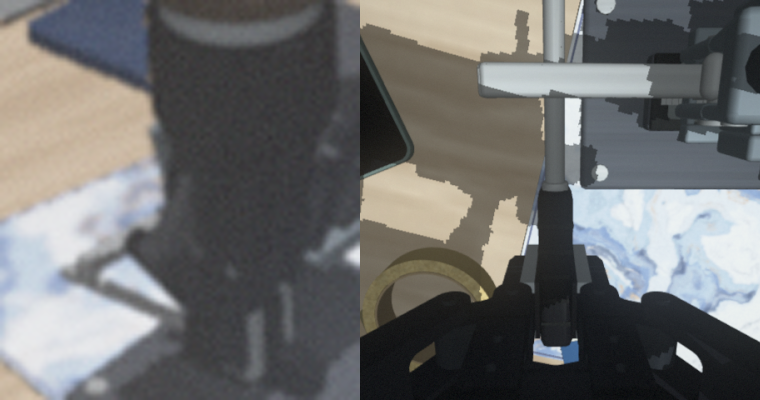

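Emit:
{"op": "move_arm", "data": {
  "targets": [
    [1,[0,0,-0.05],0],
    [1,[0,0,-0.05],0],
    [1,[0,0,0],0],
    [1,[0,0,0],0],
    [1,[0,0,0],0]
  ]
}}

```text
t: 5.45
eef_pos: [0.5414, 0.1047, 0.1155]
eef_rot: [0.993, 0.12, 0.0, 0.0]
wrist_force: [0.6, -0.0, -1.3]
gripper_width: 0.0114
grip_force: 98.3
```

Emit:
{"op": "move_arm", "data": {
  "targets": [
    [1,[0,0,-0.02],0],
    [1,[0,0,0],0],
    [1,[0,0,0],0]
  ]
}}

```text
t: 5.7
eef_pos: [0.5414, 0.1047, 0.1173]
eef_rot: [0.993, 0.12, 0.0, 0.0]
wrist_force: [-0.4, -0.5, -2.0]
gripper_width: 0.0109
grip_force: 98.3
```

Emit:
{"op": "move_arm", "data": {
  "targets": [
    [1,[0,0,-0.02],0],
    [1,[0,0,0],0],
    [1,[0,0,0],0]
  ]
}}

```text
t: 5.95
eef_pos: [0.5415, 0.1046, 0.1194]
eef_rot: [0.993, 0.12, 0.0, 0.0]
wrist_force: [-0.0, -0.3, -1.0]
gripper_width: 0.0109
grip_force: 98.3
```

Emit:
{"op": "move_arm", "data": {
  "targets": [
    [1,[0,0,-0.02],0],
    [1,[0,0,0],0],
    [1,[0,0,0],0]
  ]
}}

```text
t: 6.2
eef_pos: [0.5415, 0.1046, 0.1215]
eef_rot: [0.993, 0.12, 0.0, 0.0]
wrist_force: [-0.7, 0.0, -0.5]
gripper_width: 0.0116
grip_force: 98.3
```

```bash
cat > chk.py <<'E'
from station import bot
from h import *
import sys
F=[];M=[]
for i in range(int(sys.argv[1])):
    c=bot.capture("wrist");s=bot.read_state();F.append(s["wrist_force"]);M.append(s["moment"])
h=np.radians(13.7);g=cv2.GaussianBlur(cv2.cvtColor(c["image"],cv2.COLOR_RGB2GRAY),(3,3),0)
p=g[40:190,235:275].astype(float).mean(1);e=np.diff(p);a=np.argmax(e);b=np.argmin(np.where(np.arange(len(e))>a+20,e,0))
r=g[(a+b)//2+40-6:(a+b)//2+40+6,:330].astype(float).mean(0)
F=np.array(F);M=np.mean(M,0)
print("z",s["eef_pos"][2].round(4),"Fz",F.mean(0).round(2),"M about y'",(-M[0]*np.sin(h)+M[1]*np.cos(h)).round(3),"tail rows",a+40,b+40,"end col",np.argmax(np.diff(r)[120:300])+120)
cv2.imwrite("pics/last.png",c["image"][:,:,::-1])
E
python3 chk.py 5
python3 - <<'E'
from h import *
c=np.load("wr3.npz");g=cv2.GaussianBlur(cv2.cvtColor(c["image"],cv2.COLOR_RGB2GRAY),(3,3),0)
p=g[40:190,235:275].astype(float).mean(1);e=np.diff(p);a=np.argmax(e);b=np.argmin(np.where(np.arange(len(e))>a+20,e,0));print(a+40,b+40)
E
```

```text
z 0.1212 Fz [ 0.12 -0.32 -0.79] M about y' 0.022 tail rows 85 107 end col 242
75 111
```

Run:
```python
from h import *
for n in("wr3","l"):
    im=np.load("wr3.npz")["image"][:,:,::-1] if n=="wr3" else cv2.imread("pics/last.png")
    g=cv2.cvtColor(im,cv2.COLOR_BGR2GRAY).astype(float)
    print(n,g[30:170:3,240:270].mean(1).astype(int).tolist());print(g[85:100,200:340:4].mean(0).astype(int).tolist())
```

```text
wr3 [198, 201, 203, 202, 201, 199, 198, 199, 199, 200, 199, 157, 112, 110, 107, 135, 178, 197, 200, 200, 199, 199, 202, 206, 209, 199, 158, 113, 87, 83, 103, 103, 104, 106, 109, 111, 111, 110, 109, 107, 105, 103, 103, 102, 102, 102, 103]
[105, 105, 107, 107, 108, 107, 102, 121, 185, 202, 202, 201, 202, 201, 201, 201, 201, 200, 200, 200, 199, 199, 199, 198, 198, 198, 197, 197, 197, 196, 196, 195, 195, 194, 194]
l [189, 191, 196, 197, 199, 196, 194, 197, 196, 195, 195, 195, 197, 159, 108, 106, 103, 103, 98, 154, 186, 191, 191, 189, 175, 139, 106, 102, 101, 92, 79, 100, 101, 103, 105, 108, 109, 108, 106, 105, 104, 102, 101, 102, 101, 101, 102]
[105, 105, 105, 106, 106, 106, 106, 106, 106, 106, 125, 160, 187, 187, 187, 186, 185, 185, 185, 184, 184, 183, 183, 182, 182, 182, 181, 182, 182, 180, 179, 181, 179, 180, 176]
```

Run:
```python
from h import *
for n in("wr3","l"):
    im=np.load("wr3.npz")["image"][:,:,::-1] if n=="wr3" else cv2.imread("pics/last.png")
    g=cv2.cvtColor(im,cv2.COLOR_BGR2GRAY).astype(float)
    for a in(250,275,345,375):print(n,a,g[60:140:2,a:a+15].mean(1).astype(int).tolist())
```

```text
wr3 250 [199, 186, 139, 113, 111, 109, 108, 107, 156, 178, 196, 198, 200, 199, 199, 198, 198, 201, 202, 206, 208, 210, 210, 209, 177, 124, 95, 87, 73, 101, 103, 103, 104, 105, 105, 107, 109, 110, 112, 112]
wr3 275 [140, 144, 124, 115, 114, 113, 112, 105, 153, 175, 194, 198, 199, 199, 197, 197, 197, 198, 200, 203, 207, 208, 209, 208, 207, 205, 182, 147, 86, 98, 103, 104, 105, 106, 109, 109, 110, 112, 112, 111]
wr3 345 [91, 89, 90, 91, 90, 89, 90, 90, 133, 166, 186, 192, 194, 194, 192, 191, 191, 192, 194, 195, 199, 202, 203, 203, 200, 199, 180, 156, 108, 110, 137, 133, 133, 126, 126, 118, 119, 129, 132, 133]
wr3 375 [56, 56, 56, 57, 57, 57, 58, 58, 118, 161, 179, 189, 191, 191, 188, 186, 187, 187, 190, 191, 195, 197, 198, 199, 196, 195, 178, 154, 115, 70, 71, 81, 100, 102, 101, 101, 102, 102, 102, 103]
l 250 [198, 199, 198, 197, 186, 129, 109, 108, 105, 103, 103, 103, 97, 147, 176, 197, 200, 201, 201, 201, 200, 203, 171, 122, 105, 105, 104, 103, 100, 90, 79, 89, 101, 101, 102, 103, 105, 108, 109, 110]
l 275 [149, 156, 148, 141, 138, 114, 112, 111, 110, 108, 108, 106, 99, 140, 173, 195, 199, 200, 199, 199, 198, 200, 203, 206, 209, 196, 143, 103, 101, 91, 80, 90, 102, 102, 104, 106, 107, 109, 110, 110]
l 345 [82, 82, 81, 81, 81, 81, 81, 81, 81, 80, 81, 81, 81, 118, 163, 187, 193, 195, 194, 192, 192, 193, 195, 198, 202, 204, 204, 191, 146, 117, 105, 107, 122, 120, 116, 112, 109, 107, 120, 123]
l 375 [56, 57, 56, 55, 55, 55, 56, 56, 56, 57, 57, 57, 59, 97, 158, 181, 189, 192, 191, 187, 188, 189, 191, 194, 198, 199, 200, 197, 196, 170, 145, 66, 68, 86, 100, 100, 98, 99, 101, 101]
```

```bash
cat > chk.py <<'E'
from station import bot
from h import *
import sys
F=[];M=[]
for i in range(int(sys.argv[1])):
    c=bot.capture("wrist");s=bot.read_state();F.append(s["wrist_force"]);M.append(s["moment"])
h=np.radians(13.7);g=cv2.cvtColor(c["image"],cv2.COLOR_RGB2GRAY).astype(float)
p=g[30:160,345:360].mean(1);i=np.where((p[:-1]<130)&(p[1:]>=130))[0];i=i[0] if len(i) else 0
row=30+i+(130-p[i])/(p[i+1]-p[i]+1e-9)
r=g[int(row)+8:int(row)+14,:330].mean(0);j=np.where((r[150:-1]<150)&(r[151:]>=150))[0]
F=np.array(F);M=np.mean(M,0)
print("z",s["eef_pos"][2].round(4),"F",F.mean(0).round(2),"My'",(-M[0]*np.sin(h)+M[1]*np.cos(h)).round(3),"edge row",row.round(1),"end col",j+150)
cv2.imwrite("pics/last.png",c["image"][:,:,::-1])
E
python3 chk.py 3; python3 -c "
import numpy as np;c=np.load('wr3.npz');print(240/np.tan(np.radians(c['fovy']/2)),c['cx'],c['cy'],c['extrinsics'].round(4))"
```

```text
z 0.1213 F [-0.46 -0.09 -1.2 ] My' 0.022 edge row 86.4 end col [242]
417.4370424087389 318.7750815962024 242.93865315966343 [[ 0.238  -0.9346 -0.2642  0.6064]
 [-0.9713 -0.2294 -0.0636  0.1201]
 [-0.0011  0.2717 -0.9624  0.2464]
 [ 0.      0.      0.      1.    ]]
```

Emit:
{"op": "move_arm", "data": {
  "targets": [
    [1,[0,0,-0.02],0],
    [1,[0,0,0],0]
  ]
}}

```text
t: 6.77
eef_pos: [0.5415, 0.1046, 0.1236]
eef_rot: [0.993, 0.12, 0.0, 0.0]
wrist_force: [-0.7, -0.7, -0.8]
gripper_width: 0.0107
grip_force: 98.2
```

```bash
python3 chk.py 4
```

```text
z 0.1233 F [ 0.21  0.01 -0.93] My' 0.033 edge row 87.4 end col [256]
```

Emit:
{"op": "move_arm", "data": {
  "targets": [
    [1,[0,0,-0.02],0],
    [1,[0,0,0],0]
  ]
}}

```text
t: 7.13
eef_pos: [0.5415, 0.1046, 0.1256]
eef_rot: [0.993, 0.12, 0.0, 0.0]
wrist_force: [0.5, 0.4, -0.8]
gripper_width: 0.0113
grip_force: 98.2
```

```bash
python3 chk.py 4
```

```text
z 0.1253 F [ 0.39 -0.06 -1.15] My' 0.036 edge row 87.5 end col [253]
```

Emit:
{"op": "move_arm", "data": {
  "targets": [
    [1,[0,0,-0.02],0],
    [1,[0,0,-0.02],0],
    [1,[0,0,0],0]
  ]
}}

```text
t: 7.58
eef_pos: [0.5417, 0.1046, 0.1298]
eef_rot: [0.993, 0.12, 0.0, 0.0]
wrist_force: [-0.5, 0.6, -0.8]
gripper_width: 0.0113
grip_force: 98.2
```

```bash
python3 chk.py 4
```

```text
z 0.1293 F [-0.14  0.51 -1.28] My' -0.001 edge row 88.0 end col [249]
```

Emit:
{"op": "move_arm", "data": {
  "targets": [
    [1,[0,0,-0.01],0],
    [1,[0,0,0],0]
  ]
}}

```text
t: 7.95
eef_pos: [0.5414, 0.1046, 0.1304]
eef_rot: [0.993, 0.12, -0.0, 0.0]
wrist_force: [-0.4, 0.7, 0.1]
gripper_width: 0.011
grip_force: 98.2
```

```bash
python3 chk.py 4
```

```text
z 0.1303 F [ 0.01  0.2  -1.21] My' 0.048 edge row 87.4 end col [250]
```

Emit:
{"op": "move_arm", "data": {
  "targets": [
    [1,[0,0,-0.01],0],
    [1,[0,0,0],0]
  ]
}}

```text
t: 8.32
eef_pos: [0.5414, 0.1046, 0.1314]
eef_rot: [0.993, 0.12, 0.0, 0.0]
wrist_force: [-0.6, -0.7, -0.4]
gripper_width: 0.0111
grip_force: 98.2
```

```bash
python3 chk.py 4
```

```text
z 0.1313 F [ 0.34 -0.29 -1.22] My' 0.063 edge row 87.7 end col [250]
```

Emit:
{"op": "move_arm", "data": {
  "targets": [
    [1,[0,0,-0.01],0],
    [1,[0,0,0],0]
  ]
}}

```text
t: 8.68
eef_pos: [0.5415, 0.1046, 0.1325]
eef_rot: [0.993, 0.12, 0.0, 0.0]
wrist_force: [-0.4, -0.4, -1.7]
gripper_width: 0.0111
grip_force: 98.2
```

```bash
python3 chk.py 4
```

```text
z 0.1323 F [-0.35  0.14 -1.07] My' 0.043 edge row 87.8 end col [251]
```

Emit:
{"op": "move_arm", "data": {
  "targets": [
    [1,[0,0,-0.01],0],
    [1,[0,0,0],0]
  ]
}}

```text
t: 9.05
eef_pos: [0.5414, 0.1046, 0.1334]
eef_rot: [0.993, 0.12, -0.0, 0.0]
wrist_force: [-0.1, -0.2, -2.5]
gripper_width: 0.0115
grip_force: 98.2
```

```bash
python3 chk.py 4
```

```text
z 0.1333 F [-0.02 -0.14 -1.18] My' 0.094 edge row 87.7 end col [252]
```

Emit:
{"op": "move_arm", "data": {
  "targets": [
    [1,[0,0,-0.01],0],
    [1,[0,0,0],0]
  ]
}}

```text
t: 9.42
eef_pos: [0.5413, 0.1046, 0.1344]
eef_rot: [0.993, 0.12, -0.0, 0.0]
wrist_force: [0.4, -0.8, -2.4]
gripper_width: 0.0111
grip_force: 98.1
```

```bash
python3 chk.py 4
```

```text
z 0.1343 F [-0.37 -0.25 -1.42] My' 0.159 edge row 87.7 end col [249 253]
```

Emit:
{"op": "move_arm", "data": {
  "targets": [
    [1,[0,0,-0.01],0],
    [1,[0,0,0],0]
  ]
}}

```text
t: 9.78
eef_pos: [0.5414, 0.1046, 0.1354]
eef_rot: [0.993, 0.12, -0.0, -0.0]
wrist_force: [-0.3, 0.4, -1.4]
gripper_width: 0.0113
grip_force: 98.1
```

```bash
python3 chk.py 4
```

```text
z 0.1354 F [-0.17 -0.32 -1.48] My' 0.124 edge row 88.1 end col [251 255]
```

Emit:
{"op": "move_arm", "data": {
  "targets": [
    [1,[0,0,-0.01],0],
    [1,[0,0,0],0]
  ]
}}

```text
t: 10.15
eef_pos: [0.5414, 0.1046, 0.1363]
eef_rot: [0.993, 0.12, -0.0, 0.0]
wrist_force: [-0.9, -0.7, -3.7]
gripper_width: 0.0112
grip_force: 98.0
```

```bash
python3 chk.py 6
```

```text
z 0.1362 F [ 0.76 -0.34 -2.6 ] My' 0.117 edge row 87.9 end col [251 256]
```

Emit:
{"op": "move_arm", "data": {
  "targets": [
    [1,[0,0,-0.01],0],
    [1,[0,0,0],0]
  ]
}}

```text
t: 10.62
eef_pos: [0.5415, 0.1047, 0.1375]
eef_rot: [0.993, 0.12, 0.0, -0.0]
wrist_force: [-0.5, 0.8, -2.4]
gripper_width: 0.0115
grip_force: 98.1
```

```bash
python3 chk.py 6
```

```text
z 0.1374 F [ 0.32  0.55 -1.62] My' 0.039 edge row 88.4 end col [253 258]
```

```bash
python3 chk.py 12
```

```text
z 0.1373 F [-0.18  0.63 -1.92] My' 0.09 edge row 88.0 end col [253 258]
```

Emit:
{"op": "move_arm", "data": {
  "targets": [
    [1,[0,0,-0.005],0],
    [1,[0,0,0],0]
  ]
}}

```text
t: 11.68
eef_pos: [0.5415, 0.1045, 0.1379]
eef_rot: [0.993, 0.12, 0.0, 0.0]
wrist_force: [-0.1, -0.3, -0.9]
gripper_width: 0.0113
grip_force: 98.2
```

```bash
python3 chk.py 10
```

```text
z 0.1378 F [ 0.17  0.28 -1.72] My' 0.04 edge row 88.1 end col [253 258]
```

Emit:
{"op": "move_arm", "data": {
  "targets": [
    [1,[0,0,-0.005],0],
    [1,[0,0,0],0]
  ]
}}

```text
t: 12.35
eef_pos: [0.5415, 0.1046, 0.1384]
eef_rot: [0.993, 0.12, 0.0, -0.0]
wrist_force: [-1.1, 0.3, -2.1]
gripper_width: 0.0111
grip_force: 98.2
```

```bash
python3 chk.py 7
```

```text
z 0.1383 F [-0.21  0.15 -1.76] My' 0.112 edge row 88.2 end col [254 259]
```

Emit:
{"op": "move_arm", "data": {
  "targets": [
    [1,[0,0,-0.01],0],
    [1,[0,0,0],0]
  ]
}}

```text
t: 12.87
eef_pos: [0.5416, 0.1046, 0.1395]
eef_rot: [0.993, 0.12, 0.0, 0.0]
wrist_force: [0.2, -0.6, -1.4]
gripper_width: 0.0115
grip_force: 98.2
```

```bash
python3 chk.py 7
```

```text
z 0.1393 F [ 0.1  -0.04 -1.27] My' 0.041 edge row 88.3 end col [256 261]
```

Emit:
{"op": "move_arm", "data": {
  "targets": [
    [1,[0,0,-0.01],0],
    [1,[0,0,0],0]
  ]
}}

```text
t: 13.38
eef_pos: [0.5416, 0.1046, 0.1405]
eef_rot: [0.993, 0.12, 0.0, 0.0]
wrist_force: [0.4, -0.2, -0.7]
gripper_width: 0.0113
grip_force: 98.2
```

```bash
python3 chk.py 4
```

```text
z 0.1404 F [-0.63 -0.1  -0.45] My' 0.019 edge row 88.6 end col [258 263]
```

Emit:
{"op": "move_arm", "data": {
  "targets": [
    [1,[0,0,-0.01],0],
    [1,[0,0,0],0]
  ]
}}

```text
t: 13.75
eef_pos: [0.5415, 0.1046, 0.1415]
eef_rot: [0.993, 0.12, 0.0, 0.0]
wrist_force: [-1.0, -0.1, -0.3]
gripper_width: 0.0113
grip_force: 98.2
```

```bash
python3 chk.py 4
```

```text
z 0.1413 F [-0.1  -0.18 -0.84] My' 0.002 edge row 87.9 end col [262 268]
```

Emit:
{"op": "move_arm", "data": {
  "targets": [
    [1,[0,0,0.02],0],
    [1,[0,0,0.02],0],
    [1,[0,0,0],0]
  ]
}}

```text
t: 14.2
eef_pos: [0.541, 0.1046, 0.1366]
eef_rot: [0.993, 0.12, -0.001, -0.0]
wrist_force: [0.5, 0.7, -1.8]
gripper_width: 0.0109
grip_force: 98.3
```

```bash
cp pics/last.png pics/k1.png; python3 chk.py 3
```

```text
z 0.1372 F [ 0.34 -0.33 -0.54] My' 0.024 edge row 85.6 end col [260 266]
```

Emit:
{"op": "move_arm", "data": {
  "targets": [
    [1,[0,0,0.05],0],
    [1,[0,0,0.05],0],
    [1,[0,0,0.05],0],
    [1,[0,0,0.05],0],
    [1,[0,0,0.05],0],
    [1,[0,0,0],0],
    [1,[0,0,0],0]
  ]
}}

```text
t: 14.93
eef_pos: [0.541, 0.1046, 0.1117]
eef_rot: [0.993, 0.12, -0.001, -0.0]
wrist_force: [-0.1, 0.8, -1.2]
gripper_width: 0.0112
grip_force: 98.3
```

```bash
python3 chk.py 3; cp pics/last.png pics/k2.png
```

```text
z 0.1126 F [ 0.28  0.15 -1.12] My' 0.024 edge row 43.9 end col [157 284 310]
```

View pics/k2.png

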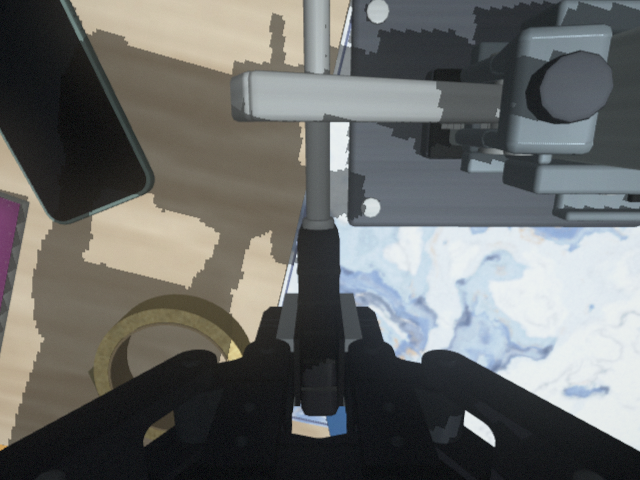

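The picture shows the tail still raised at (232..440, 72..122), wider towards its end, with the rod 25 mm lower. The pawl is latched open. Next I'll retract and lay the bar down.

Emit:
{"op": "move_arm", "data": {
  "targets": [
    [1,[-0.2,0,0],0],
    [1,[-0.37,0,0],0],
    [1,[-0.37,0,0],0],
    [1,[-0.36,0,0],0],
    [1,[-0.05,0.25,0],0],
    [1,[-0.065,0.35,0],0],
    [1,[-0.065,0.35,0],0],
    [1,[-0.065,0.35,0],0],
    [1,[-0.065,0.35,0],0],
    [1,[-0.065,0.35,0],0],
    [1,[-0.055,0.35,0],0],
    [1,[0,0.05,0],0]
  ]
}}

```text
t: 16.08
eef_pos: [0.4315, -0.1752, 0.1137]
eef_rot: [0.993, 0.118, 0.001, 0.002]
wrist_force: [0.5, 0.4, -0.3]
gripper_width: 0.0111
grip_force: 98.3
```

Emit:
{"op": "move_arm", "data": {
  "targets": [
    [1,[0,0,0.2],0],
    [1,[0,0,0.3],0],
    [1,[0,0,0.3],0],
    [1,[0,0,0.1],0],
    [1,[0,0,0.06],0],
    [1,[0,0,0],0],
    [1,[0,0,0],0],
    [1,[0,0,0],0]
  ]
}}

```text
t: 16.75
eef_pos: [0.432, -0.1705, 0.018]
eef_rot: [0.993, 0.12, 0.001, 0.001]
wrist_force: [-0.3, 0.0, -0.9]
gripper_width: 0.0112
grip_force: 98.3
```

Run:
```python
from station import bot
from h import *
to(bot.read_state(),(.43,-.17,.0065),13.75)
```

```text
pos [ 0.432  -0.1705  0.018 ] head 13.79 shift units [-0.018 -0.01   0.115] turn units 0.001 F [-0.27  0.   -0.88]
```

Emit:
{"op": "move_arm", "data": {
  "targets": [
    [1,[0,0,0.04],0],
    [1,[0,0,0.03],0],
    [1,[0,0,0.02],0],
    [1,[0,0,0.015],0],
    [1,[0,0,0],0],
    [1,[0,0,0],0]
  ]
}}

```text
t: 17.25
eef_pos: [0.4305, -0.1697, 0.0063]
eef_rot: [0.993, 0.12, -0.0, -0.0]
wrist_force: [-2.5, 0.1, 6.9]
gripper_width: 0.011
grip_force: 99.4
```

Emit:
{"op": "move_arm", "data": {
  "targets": [
    [0.4,[0,0,0],0],
    [0.0,[0,0,0],0],
    [-0.3,[0,0,0],0],
    [-0.3,[0,0,0],0],
    [-0.3,[0,0,0],0],
    [-0.3,[0,0,-0.1],0],
    [-0.3,[0,0,-0.3],0],
    [-0.3,[0,0,-0.4],0],
    [-0.3,[0,0,-0.4],0],
    [-0.3,[0,0,-0.4],0],
    [1,[0,0,-0.4],0],
    [1,[0,0,-0.35],0]
  ],
  "squeeze": 20
}}

```text
t: 18.25
eef_pos: [0.4306, -0.1696, 0.2446]
eef_rot: [0.993, 0.12, 0.001, 0.001]
wrist_force: [0.7, -0.7, -0.2]
gripper_width: 0.0321
grip_force: 0.0
```

Run:
```python
from station import bot
from h import *
to(bot.read_state(),(.649,-.0325,.20),13.75)
T=bot.capture("top");S=bot.capture("scene");W=bot.capture("wrist")
np.savez("top4.npz",**T)
a=cv2.resize(S["image"][170:310,190:320,::-1],(390,420),interpolation=2)
b=cv2.resize(W["image"][:,:,::-1],(400,300));b=np.vstack([b,np.zeros((120,400,3),np.uint8)])
cv2.imwrite("pics/m4.png",np.hstack([a,b]))
```

```text
pos [ 0.4306 -0.1696  0.2446] head 13.78 shift units [ 2.447 -0.813  0.448] turn units 0.001 F [ 0.72 -0.67 -0.25]
```

View pics/m4.png

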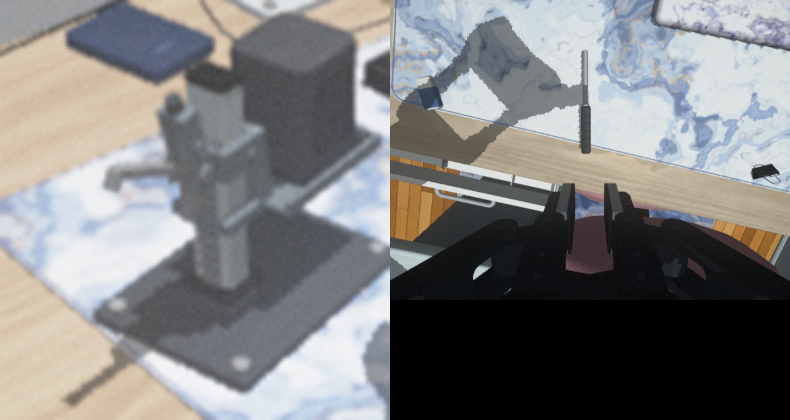

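The left crop shows the tail lifted and latched. The right one shows the bar lying on the mat with the gripper clear of it. Now I'll go over the speaker.

Emit:
{"op": "move_arm", "data": {
  "targets": [
    [1,[0.2,-0.066,0],0],
    [1,[0.38,-0.126,0],0],
    [1,[0.38,-0.126,0],0],
    [1,[0.38,-0.126,0],0],
    [1,[0.38,-0.126,0],0],
    [1,[0.38,-0.126,0],0],
    [1,[0.247,-0.083,0],0],
    [1,[0.1,-0.034,0.2],0],
    [1,[0,0,0.3],0],
    [1,[0,0,0.1],0],
    [1,[0,0,0],0],
    [1,[0,0,0],0]
  ]
}}

```text
t: 19.4
eef_pos: [0.6477, -0.0325, 0.1799]
eef_rot: [0.993, 0.12, -0.001, -0.0]
wrist_force: [0.1, 0.1, 0.6]
gripper_width: -0.0001
grip_force: 0.0
```

Emit:
{"op": "move_arm", "data": {
  "targets": [
    [1,[0,0,0.02],0],
    [1,[0,0,0.02],0],
    [1,[0,0,0.01],0],
    [1,[0,0,0.01],0],
    [1,[0,0,0],0],
    [1,[0,0,0],0]
  ]
}}

```text
t: 19.9
eef_pos: [0.6489, -0.0325, 0.1751]
eef_rot: [0.993, 0.12, 0.0, 0.0]
wrist_force: [0.3, 0.0, -0.2]
gripper_width: 0.0003
grip_force: 0.0
```

Emit:
{"op": "move_arm", "data": {
  "targets": [
    [1,[0,0,0.01],0],
    [1,[0,0,0.01],0],
    [1,[0,0,0.01],0],
    [1,[0,0,0.01],0],
    [1,[0,0,0.01],0],
    [1,[0,0,0.01],0],
    [1,[0,0,0.01],0],
    [1,[0,0,0.01],0],
    [1,[0,0,0.01],0],
    [1,[0,0,0.01],0]
  ]
}}

```text
t: 20.73
eef_pos: [0.6489, -0.0325, 0.1647]
eef_rot: [0.993, 0.12, 0.0, 0.0]
wrist_force: [-0.2, -0.4, 2.1]
gripper_width: 0.0001
grip_force: 1.2
```

Emit:
{"op": "move_arm", "data": {
  "targets": [
    [1,[0,0,0.01],0],
    [1,[0,0,0.01],0],
    [1,[0,0,0.01],0],
    [1,[0,0,0.01],0],
    [1,[0,0,0.01],0],
    [1,[0,0,0.01],0]
  ]
}}

```text
t: 21.23
eef_pos: [0.6489, -0.0324, 0.1587]
eef_rot: [0.993, 0.12, 0.0, 0.0]
wrist_force: [-0.6, 0.1, 2.8]
gripper_width: -0.0001
grip_force: 1.2
```

Run:
```python
from station import bot
from h import *
s=bot.read_state();print(s["eef_pos"],s["wrist_force"])
```

```text
[ 0.64888799 -0.03244188  0.15873905] [-0.59458776  0.09820079  2.83864994]
```

Emit:
{"op": "move_arm", "data": {
  "targets": [
    [1,[0,0,0.01],0],
    [1,[0,0,0.01],0],
    [1,[0,0,0.01],0],
    [1,[0,0,0.01],0]
  ]
}}

```text
t: 21.57
eef_pos: [0.6489, -0.0324, 0.1547]
eef_rot: [0.993, 0.12, 0.0, 0.0]
wrist_force: [0.3, -0.1, 1.5]
gripper_width: 0.0001
grip_force: 1.2
```

Emit:
{"op": "move_arm", "data": {
  "targets": [
    [1,[0,0,0.01],0],
    [1,[0,0,0.01],0],
    [1,[0,0,0.01],0],
    [1,[0,0,0.01],0]
  ]
}}

```text
t: 21.9
eef_pos: [0.6489, -0.0325, 0.1507]
eef_rot: [0.993, 0.12, 0.0, 0.0]
wrist_force: [0.2, -0.6, 2.0]
gripper_width: 0.0002
grip_force: 1.2
```

Emit:
{"op": "move_arm", "data": {
  "targets": [
    [1,[0,0,0.01],0],
    [1,[0,0,0.01],0],
    [1,[0,0,0.01],0],
    [1,[0,0,0.01],0]
  ]
}}

```text
t: 22.23
eef_pos: [0.6489, -0.0324, 0.1467]
eef_rot: [0.993, 0.12, 0.0, 0.0]
wrist_force: [0.8, 0.7, 3.5]
gripper_width: 0.0001
grip_force: 1.2
```

Emit:
{"op": "move_arm", "data": {
  "targets": [
    [1,[0,0,0.01],0],
    [1,[0,0,0.01],0],
    [1,[0,0,0.01],0],
    [1,[0,0,0.01],0],
    [1,[0,0,0.01],0],
    [1,[0,0,0.01],0],
    [1,[0,0,0.01],0],
    [1,[0,0,0.01],0],
    [1,[0,0,0.01],0],
    [1,[0,0,0.01],0]
  ]
}}

```text
t: 23.07
eef_pos: [0.6489, -0.0324, 0.1367]
eef_rot: [0.993, 0.12, 0.0, 0.0]
wrist_force: [-0.3, 0.2, 1.8]
gripper_width: 0.0003
grip_force: 1.2
```

Emit:
{"op": "move_arm", "data": {
  "targets": [
    [1,[0,0,0.01],0],
    [1,[0,0,0.01],0],
    [1,[0,0,0.01],0],
    [1,[0,0,0.01],0],
    [1,[0,0,0.01],0],
    [1,[0,0,0.01],0],
    [1,[0,0,0.01],0],
    [1,[0,0,0.01],0],
    [1,[0,0,0.01],0],
    [1,[0,0,0.01],0]
  ]
}}

```text
t: 23.9
eef_pos: [0.6489, -0.0324, 0.1267]
eef_rot: [0.993, 0.12, 0.0, -0.0]
wrist_force: [0.7, 1.1, 3.2]
gripper_width: -0.0001
grip_force: 1.2
```

Emit:
{"op": "move_arm", "data": {
  "targets": [
    [1,[0,0,0.01],0],
    [1,[0,0,0.01],0],
    [1,[0,0,0.01],0],
    [1,[0,0,0],0]
  ]
}}

```text
t: 24.23
eef_pos: [0.6487, -0.0324, 0.1235]
eef_rot: [0.993, 0.12, -0.0, -0.0]
wrist_force: [1.4, -0.5, 1.3]
gripper_width: 0.0
grip_force: 0.7
```

Now in half-millimetre steps down to the buffer.

Emit:
{"op": "move_arm", "data": {
  "targets": [
    [1,[0,0,0.005],0],
    [1,[0,0,0.005],0],
    [1,[0,0,0.005],0],
    [1,[0,0,0.005],0]
  ]
}}

```text
t: 24.57
eef_pos: [0.6487, -0.0324, 0.1217]
eef_rot: [0.993, 0.12, -0.0, -0.0]
wrist_force: [-0.1, -0.5, 2.6]
gripper_width: 0.0002
grip_force: 1.1
```

Emit:
{"op": "move_arm", "data": {
  "targets": [
    [1,[0,0,0.005],0],
    [1,[0,0,0.005],0]
  ]
}}

```text
t: 24.73
eef_pos: [0.6487, -0.0325, 0.1207]
eef_rot: [0.993, 0.12, -0.0, -0.0]
wrist_force: [-0.1, 0.2, 2.0]
gripper_width: -0.0002
grip_force: 1.1
```

Emit:
{"op": "move_arm", "data": {
  "targets": [
    [1,[0,0,0.005],0],
    [1,[0,0,0],0]
  ]
}}

```text
t: 24.9
eef_pos: [0.6487, -0.0324, 0.1201]
eef_rot: [0.993, 0.12, -0.0, -0.0]
wrist_force: [0.0, 0.4, 1.2]
gripper_width: 0.0001
grip_force: 0.7
```

Emit:
{"op": "move_arm", "data": {
  "targets": [
    [1,[0,0,0.003],0],
    [1,[0,0,0],0],
    [1,[0,0,0],0]
  ]
}}

```text
t: 25.15
eef_pos: [0.6488, -0.0325, 0.12]
eef_rot: [0.993, 0.12, -0.0, -0.0]
wrist_force: [-0.5, -0.5, 1.5]
gripper_width: -0.0
grip_force: 1.0
```

Emit:
{"op": "move_arm", "data": {
  "targets": [
    [1,[0,0,0.003],0],
    [1,[0,0,0],0],
    [1,[0,0,0],0]
  ]
}}

```text
t: 25.4
eef_pos: [0.6488, -0.0324, 0.1198]
eef_rot: [0.993, 0.12, -0.0, -0.0]
wrist_force: [-0.5, 1.0, 3.5]
gripper_width: -0.0002
grip_force: 1.7
```

```bash
cat > f.py <<'E'
from station import bot
import numpy as np
F=[]
for i in range(4): bot.capture("scene");s=bot.read_state();F.append(s["wrist_force"])
print(s["eef_pos"],np.mean(F,0),s["grip_force"])
E
python3 f.py
```

```text
[ 0.64876734 -0.03246228  0.11980162] [-1.23345754 -0.02123396  3.42192764] 1.8912962637841702
```

Emit:
{"op": "move_arm", "data": {
  "targets": [
    [1,[0,0,0.004],0],
    [1,[0,0,0],0],
    [1,[0,0,0],0]
  ]
}}

```text
t: 25.85
eef_pos: [0.6488, -0.0324, 0.1194]
eef_rot: [0.993, 0.12, -0.0, 0.0]
wrist_force: [-2.5, 0.2, 4.5]
gripper_width: -0.0003
grip_force: 2.5
```

```bash
python3 f.py
```

```text
[ 0.64875543 -0.03242427  0.11946972] [-2.56631367 -0.14926817  4.89417459] 2.5923261791467667
```

The force is now rising with the buffer's stiffness, so the carriage is home. I'll lift off and check.

Emit:
{"op": "move_arm", "data": {
  "targets": [
    [1,[0,0,-0.01],0],
    [1,[0,0,-0.03],0],
    [1,[0,0,-0.1],0],
    [1,[0,0,-0.3],0],
    [1,[0,0,-0.4],0],
    [1,[0,0,-0.4],0],
    [1,[-0.4,0,0],0],
    [1,[-0.4,0,0],0],
    [1,[-0.4,0,0],0],
    [1,[-0.4,0.1,0],0],
    [1,[0,0,0],0],
    [1,[0,0,0],0]
  ]
}}

```text
t: 27.05
eef_pos: [0.4945, -0.0807, 0.2436]
eef_rot: [0.993, 0.119, 0.0, 0.0]
wrist_force: [1.0, -0.5, 0.9]
gripper_width: 0.0
grip_force: 0.0
```

Run:
```python
from station import bot
from h import *
T=bot.capture("top");S=bot.capture("scene");A=np.load("top0.npz");B=np.load("scene0.npz")
print(bot.read_state()["wrist_force"])
# speaker top bounds: expected corner projections home, and dark-mask check in scene
for z in(.12,.169):print(z,proj(S,(.649,-.0325,z)),proj(T,(.649,-.0325,z)))
g=S["image"].astype(int).max(2);g0=B["image"].astype(int).max(2)
print("col288 now",g[165:240:3,288].tolist(),"before",g0[165:240:3,288].tolist())
d=lambda a,b,y0,y1,x0,x1:np.abs(a["image"][y0:y1,x0:x1].astype(int)-b["image"][y0:y1,x0:x1]).mean().round(1)
print("phone",d(S,B,315,365,125,222),"tape",d(S,B,330,390,240,310),"eraser",d(S,B,315,340,312,345),"tapeT",d(T,A,262,312,200,250),"phoneT",d(T,A,190,258,155,215))
```

```text
[0.41623288 0.16625151 0.37665412]
0.12 (np.float64(288.7386198609274), np.float64(206.3934088611384)) (np.float64(313.9525138122212), np.float64(181.82234026714764))
0.169 (np.float64(288.5111986501081), np.float64(184.80136643352557)) (np.float64(313.5308946087999), np.float64(174.73074180271882))
col288 now [193, 226, 224, 157, 217, 218, 179, 215, 218, 219, 218, 123, 116, 114, 115, 116, 116, 112, 87, 85, 86, 82, 83, 88, 84] before [194, 227, 224, 142, 114, 113, 112, 115, 114, 111, 83, 85, 86, 87, 87, 83, 81, 80, 84, 86, 85, 88, 109, 159, 119]
phone 2.4 tape 22.2 eraser 37.1 tapeT 17.3 phoneT 3.3
```

```bash
python3 -c "
from station import bot
print(bot.hand_in())"
```

```text
the job is handed in; nothing more can be done
None
```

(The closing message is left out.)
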